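# Open a tight screw-cap jar braced in a drawer compartment

### The arm

A 6-joint arm with a two-finger parallel gripper is mounted at the origin on the work surface. World frame = base frame: x ahead of the robot, y to its left, z up, the work surface at z = 0. Lengths are in m, angles in rad, forces in N, time in s.
With the tool pointing down it reaches from about 0.25 to 0.85 m from the base axis. Payload 12.5 kg.
Tool frame: the origin (TCP) lies between the finger pads; the fingertips stand 22 mm ahead of it and the grasp point (between the pads) lies 3 mm ahead of it; y points along the fingers, z is the direction in which the jaws open and shut, and the axes are right-handed (so a half turn about y gives the same grasp; the last joint's range is limited). The gripper opens to 93 mm and grips with 3 to 60 N. Pads are 15 mm wide; open, the fingers measure 128 mm over their backs; the gripper's body (75 mm by 188 mm) begins 65 mm behind the grasp point.
Start: joints at [-1.422, 0.351, 1.652, -0, 1.139, -0.085], TCP at [0.127, -0.535, 0.241] pointing down, gripper open.
Joint ranges: [-2.75, 2.75], [-0.79, 2.1], [0.01, 2.65], [-1.57, 4.71], [0.07, 3.14], [-2.87, 2.87]. Speed limits (rad/s): [2.22, 2.22, 2.79, 3.14, 3.14, 3.14].

### API

Orientations are given as a 3x3 rotation matrix whose columns are the frame's x, y, z axes.
In Python, from cell import telemetry, viewer, workorder gives the robot as it stands.
- The arm moves only by the tool servo_tool, never from a script. Its argument "deltas" is a list that holds one entry, the list of rows, each a list of 5 numbers: the finger opening in mm, from 0 to 93, then the shift along the world's x, y, z in mm, then the turn about the world's z in degrees. A call has 1 to 12 rows; each row is the pose to reach, as a shift and turn from the pose commanded when the call began; what a row does not reach only later rows make up. A row lasts 1/12 s, in which the tool goes at most 41.7 mm and 7.16 degrees, less where a joint would pass 70% of its speed; a pose out of reach is approached as far as the arm can. A call with a gripper value outside its range is refused whole. The fingers move at their own pace and stop on an object; "force" is the grip in N (left out, the last holds). Time passes only in rows, so rows that repeat a pose let the fingers close. It gives the time, the measured TCP pose, the force and the opening at its end, in the units of the state.
- telemetry.sense(): the state, without advancing time (a new reading comes with each control period).
- viewer.snapshot(name): name is "scene" or "top" or "wrist"; returns (picture, depth): 400x640x3 uint8, red, green, blue; 400x640 float32, m along the optical axis (not along the pixel's ray), 0 where there is no reading.
- viewer.camera_model(name): a dict with "camera_matrix" (3x3 intrinsics, pixels), "extrinsics" (4x4, takes a point from camera to world coordinates); the wrist camera has in their place "mount" (4x4, takes a point from camera to tool coordinates, whose origin is the TCP and whose axes are the tool frame's). Camera axes: x right, y up, looking along -z (the intrinsics and any distortion apply to the point x, -y, -z); pixel columns grow to the right and rows downward; lengths in m; the calibration is good to about 2 mm. The wrist camera is an equidistant fisheye: a pixel r from the principal point sees the ray r / f radians off the axis. A picture is of the moment at which its call begins: read the wrist's pose just before it. camera_model takes no time and is no camera call.
- workorder.job_done(): hands the job in, once; it reports no verdict.
The state is a dict: "time_s": time; "joint_positions": joint angles; "joint_velocities": joint speeds; "joint_torque": joint torques, N m; "tcp_pos": TCP position; "tool_rot": TCP orientation; "ft_force": force on the tool from outside, world axes, zero at the start; "ft_torque": the same for the moment, N m; "gripper_width": finger opening in m.
Only numpy, scipy, OpenCV 4.12 (cv2) and the standard library are available. Lean on these libraries where they do the work, as an engineer would, in place of code of your own. Each camera call takes 0.05 s, during which the arm holds its last target.

### The job

The square jar of washers has its cap on tight. Stand the closed jar down in the drawer compartment that has a rubber pad on its floor, where the close walls keep the jar from turning, then unscrew the cap until its thread lets go and lift it off. Finish still holding the cap, level and a couple of centimetres above the open mouth, with the jar left standing in its compartment and everything else where it was.

Things in the scene. Friction and masses are not known exactly. Their poses are not given: they have to be found in the camera images.
- jar_mid (a point): Square white plastic jar on the counter, 60 x 60 mm, 54 mm tall up to its flat shoulders; 88 mm tall with its cap on, about 0.3 kg. This point is the centre of the square body, 27 mm above the underside. z is up along the neck, x and y are square to the flat sides.
- jar_mouth (a point): Centre of the mouth of the jar's round 40 mm neck, 83 mm above the jar's underside; hidden under the cap at the start. Axes as the jar's. The neck has a two-start right-hand thread that lets the cap go after 100 degrees of anticlockwise turn (seen from above) relative to the jar; at about 160 degrees the cap meets a stop. Lift anywhere between.
- cap_mid (a point): Round black ribbed screw cap on the square jar, 54 mm diameter, 26 mm tall; this is its centre, 13 mm above its lower rim. Screwed on tight it is 48 mm above jar_mid, its rim 8 mm above the shoulders, axes as the jar's. The closed jar can be lifted by it. Loosening takes about 0.25 N m (grip about 25 N); it rises 2.8 mm per 100 degrees and stays put if let go part-way.
- pad: Black rubber pad fixed on the floor of the one empty snug compartment, 60 x 60 x 2 mm; origin at the centre of its underside, 3 mm above the counter; x and y along the walls. The compartment is 66 mm square, its walls reach 42 mm above the pad's underside; a square jar in it turns about 6 degrees, then the walls stop it. It is one of the three rear ones of the drawer's right-hand row.
- drawer: Steel parts drawer fixed on the counter, 284 mm front to back (x), 360 mm wide (y), walls 45 mm high, front pull at -x 25 mm deep, 53 mm high. Origin: centre of its underside. Four 66 mm square compartments along its right (-y) side, centres at y -143, x -105, -35, 35, 105 mm, 4 mm dividers; the front one holds nuts. Nothing in the drawer is higher than its walls.
- carton_a: Small closed cardboard carton 56 x 58 x 32 mm lying in one of the snug drawer compartments; origin at the centre of its underside. Leave it alone.
- carton_b: Small closed cardboard carton 58 x 54 x 26 mm lying in another snug drawer compartment; origin at the centre of its underside. Leave it alone.
- carton_c: Closed cardboard carton 90 x 65 x 38 mm in a larger drawer compartment; origin at the centre of its underside. Leave it alone.
- bearing: Steel ball bearing, 62 mm diameter, 16 mm thick, lying flat in a larger drawer compartment; origin at the centre of its underside. Leave it alone.
- round_jar: Round white jar with a black cap, 62 mm diameter, 83 mm tall, on the counter; origin at the centre of its underside. Not the one to open: leave it alone.
- wrench: Steel wrench 180 mm long, 8 mm thick, lying on the counter along its x axis; origin at the middle of its underside. Leave it alone.
- keys: Bunch of keys on a ring, about 85 mm across, 9 mm high, in a larger drawer compartment; origin at the ring. Leave it alone.
Mind the look-alikes: they are no part of the job. Of the things like the part that bears cap_mid, leave any that is yellow; of the rest the smaller one is meant.

How it is judged:
On the way, in this order (a step that is already met when the one before it is completed fails the run):
1. the jar stands, still closed, down on the pad in its compartment (horizontal distance between jar_mid and pad below 0.008 m and z of jar_mid in the frame of pad below 0.033 m and angle between jar_mid's own z axis and vertical below 0.1 rad and z of cap_mid in the frame of jar_mid below 0.0515 m), for 0.2 s.
2. the cap has been turned on its thread (by 60 degrees and more) with the jar still in its compartment (angle between the x axis of cap_mid and the x axis of jar_mid, either way round above 1 rad and z of cap_mid in the frame of jar_mid below 0.058 m and horizontal distance between jar_mid and pad below 0.008 m and z of jar_mid in the frame of pad below 0.045 m), for 0.05 s.
At the end, for the whole second after the job is handed in: The open jar stands upright (within 0.1 rad) on the pad in its compartment, within 8 mm of its middle; the cap is held in the fingers, still, level within 0.25 rad, free of the jar, its lower rim 4 to 50 mm above the mouth and its centre within 20 mm of the jar's axis (horizontal distance between jar_mid and pad below 0.008 m and z of jar_mid in the frame of pad below 0.033 m and angle between jar_mid's own z axis and vertical below 0.1 rad and z of cap_mid in the frame of jar_mid between 0.073 and 0.119 m and horizontal distance between cap_mid and jar_mid below 0.02 m and angle between cap_mid's own z axis and vertical below 0.25 rad and contact force between the fingers and cap above 1 N and contact force between cap and jar below 0.2 N and linear speed of each of cap, jar below 0.03 m/s); the arm keeps its last pose, push and grip.
It fails at once if another thing is disturbed (moved by more than 30 mm) (distance of any of carton_a, carton_b, carton_c, bearing, round_jar, wrench, keys from where it was at the start of the episode above 0.03 m).
It fails at once if the jar is tipped over (angle between jar_mid's own z axis and vertical above 0.6 rad).
It also fails if it takes over 45 s, if anything falls off the work surface, if the arm or the gripper's body presses on something with over 40 N, if the wrist force passes 120 N, or if a joint passes its speed limit or range.

## Working session

There is one attempt and no reset: what is moved stays moved. The work goes in short steps, Python scripts to look and compute and a tool call to move; the robot and the scene stay as the last step left them, time stands still between calls to the robot, and variables do not carry over. Pictures are saved under pics/ and viewed, and the job is handed in when it is done.

Besides the shell and the picture viewer there is one more tool, called after "Request:" in YAML: its name, and indented under it one key for each argument. servo_tool: Moves the arm, as the interface text tells. Its arguments: {"type":"object","properties":{"deltas":{"type":"array","items":{"type":"array","items":{"type":"array","items":{"type":"number"}}}},"force":{"type":"number"}},"required":["deltas"]}

```bash
mkdir -p pics; ls; cat > look.py <<'E'
import numpy as np, cv2
from cell import telemetry, viewer, workorder
def snap(n,tag):
    s=telemetry.sense(); p,d=viewer.snapshot(n); cv2.imwrite(f'pics/{tag}.png',p[:,:,::-1]); np.savez(f'pics/{tag}.npz',p=p,d=d,pos=s['tcp_pos'],rot=s['tool_rot']); return p,d
E
python3 - <<'E'
from look import *
for n in('scene','top'):
    snap(n,n+'0'); print(n,viewer.camera_model(n))
print(viewer.camera_model('wrist')); print(telemetry.sense())
E
```

```text
pics
scene {'camera_matrix': array([[454.01315439,   0.        , 325.74020989],
       [  0.        , 454.01315439, 195.75132363],
       [  0.        ,   0.        ,   1.        ]]), 'extrinsics': array([[ 0.25435462, -0.8142147 ,  0.52187944,  1.30692735],
       [ 0.96706189,  0.20869203, -0.14573586, -0.21581644],
       [ 0.0097482 ,  0.5417583 ,  0.84047779,  1.25436795],
       [ 0.        ,  0.        ,  0.        ,  1.        ]])}
top {'camera_matrix': array([[490.72575365,   0.        , 324.755739  ],
       [  0.        , 490.72575365, 200.7404653 ],
       [  0.        ,   0.        ,   1.        ]]), 'extrinsics': array([[-0.02568464,  0.98862351, -0.14820208,  0.40710033],
       [-0.9994373 , -0.02859413, -0.01753442, -0.02566422],
       [-0.02157265,  0.14766832,  0.98880164,  1.20583843],
       [ 0.        ,  0.        ,  0.        ,  1.        ]])}
{'camera_matrix': array([[309.70691629,   0.        , 324.15965636],
       [  0.        , 309.70691629, 204.96468642],
       [  0.        ,   0.        ,   1.        ]]), 'mount': array([[ 3.10883590e-04, -9.67296699e
[... 441 characters left out ...]
.45963596e-02]), 'joint_velocities': array([-6.56876822e-04, -7.18709451e-06, -1.33214372e-03,  1.80924423e-03,
        4.31950737e-04, -1.01139430e-03]), 'joint_torque': array([ 1.56322903e-04, -4.98029172e+01, -2.85704899e+01,  6.99829194e-02,
        2.38806201e-02, -5.53261134e-05]), 'tcp_pos': array([ 0.12738692, -0.53475633,  0.24017575]), 'tool_rot': array([[-9.72799690e-01, -1.58776851e-04,  2.31647874e-01],
       [-2.31647916e-01,  9.95787738e-04, -9.72799184e-01],
       [-7.62141211e-05, -9.99999492e-01, -1.00548233e-03]]), 'ft_force': array([ 0.41990043,  0.35492284, -0.13091256]), 'ft_torque': array([ 0.03791671,  0.01983782, -0.0087407 ]), 'gripper_width': 0.09281523907356265}
```

View pics/scene0.png

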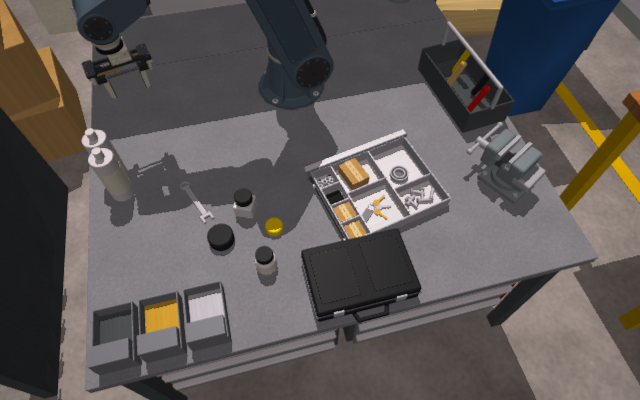

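View pics/top0.png

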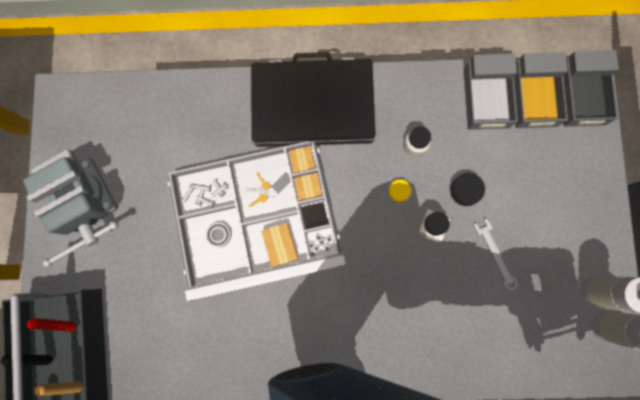

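```bash
python3 - <<'E'
import cv2, numpy as np
a=cv2.imread('pics/scene0.png');b=cv2.imread('pics/top0.png')
x=cv2.resize(a[170:290,180:310],None,fx=4.3,fy=4.3,interpolation=cv2.INTER_CUBIC)[:516]
y=cv2.resize(b[110:250,380:500],None,fx=3.7,fy=3.7,interpolation=cv2.INTER_CUBIC)[:516]
x=x[:,:400] if 0 else cv2.resize(x,(400,370)); y=cv2.resize(y,(317,370))
cv2.imwrite('pics/crop0.png',np.hstack([x,y]))
z=cv2.resize(b[130:310,160:350],None,fx=3.2,fy=3.2,interpolation=cv2.INTER_CUBIC)
cv2.imwrite('pics/crop1.png',z)
E
```

```text
(no output)
```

View pics/crop0.png

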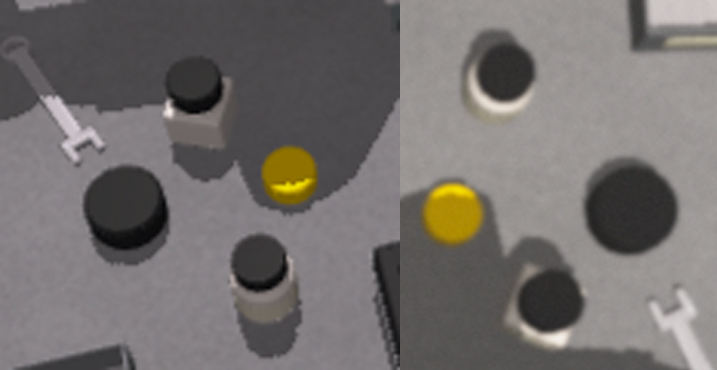

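View pics/crop1.png

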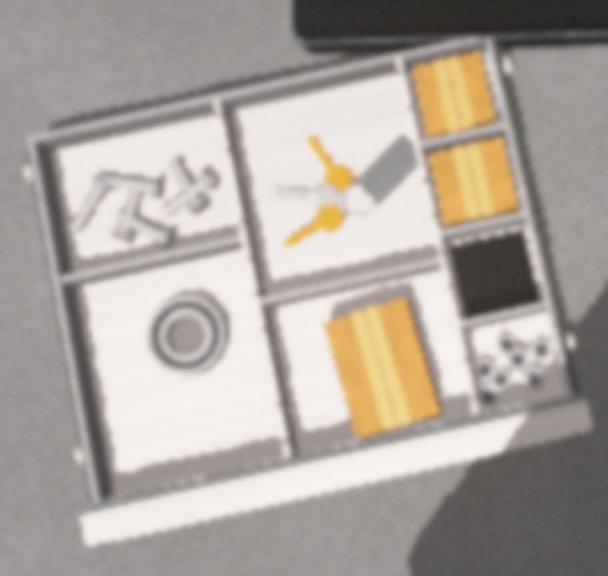

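Top view: the square jar has its cap at (437,222). Look-alikes are the round jar (419,137), the big loose black cap (467,188) and the yellow cap (400,189). The crop shows square shoulders only at (437,222), so I choose that one. The pad is the black square at (314,215). Now I'll measure.

```bash
cat >> look.py <<'E'
def ray(n,u,v,z):
    c=viewer.camera_model(n);K=c['camera_matrix'];E=c['extrinsics']
    u=np.atleast_1d(u).astype(float);v=np.atleast_1d(v).astype(float)
    d=np.c_[(u-K[0,2])/K[0,0],-(v-K[1,2])/K[1,1],-np.ones_like(u)]@E[:3,:3].T
    return E[:3,3]+d*((z-E[2,3])/d[:,2])[:,None]
def cloud(n,dep):
    c=viewer.camera_model(n);K=c['camera_matrix'];E=c['extrinsics']
    v,u=np.mgrid[:dep.shape[0],:dep.shape[1]]
    P=np.stack([(u-K[0,2])/K[0,0]*dep,-(v-K[1,2])/K[1,1]*dep,-dep],-1)
    return P@E[:3,:3].T+E[:3,3]
E
python3 - <<'E'
from look import *
for n in('top','scene'):
    f=np.load(f'pics/{n}0.npz');p=f['p'].astype(int);d=f['d'];P=cloud(n,d)
    dark=(p.max(2)<55)
    boxes={'cap':(415,205,455,245),'round':(400,120,440,155),'pad':(296,200,334,232)} if n=='top' else {'cap':(228,182,258,215),'round':(250,240,280,272),'pad':(322,185,346,208)}
    for k,(a,b,c,e) in boxes.items():
        m=np.zeros(dark.shape,np.uint8);m[b:e,a:c]=dark[b:e,a:c]
        q,lab,st,ce=cv2.connectedComponentsWithStats(m)
        i=1+st[1:,4].argmax();mm=lab==i
        z=P[...,2][mm]; print(n,k,st[i],ce[i],'z med',np.percentile(z,[5,50,95]).round(4),(d[mm]==0).sum(),'xy pct',np.median(P[mm][:,:2],0).round(4))
        zz={'cap':.088,'round':.083,'pad':.005}[k]
        cs,_=cv2.findContours(mm.astype(np.uint8),0,cv2.CHAIN_APPROX_NONE);ct=max(cs,key=len)[:,0]
        W=ray(n,ct[:,0],ct[:,1],zz)[:,:2].astype(np.float32)
        print('   rect',cv2.minAreaRect(W),'ell',cv2.fitEllipse(W*1000), 'centroid ray',ray(n,*ce[i],zz).round(4))
    h=P[...,2]
    cv2.imwrite(f'pics/h_{n}.png',cv2.applyColorMap(np.clip(h/.1*255,0,255).astype(np.uint8),cv2.COLORMAP_JET))
E
```

```text
top cap [425 212  23  22 382] [436.31937173 222.97382199] z med [0.0846 0.088  0.0916] 1 xy pct [ 0.5159 -0.2585]
   rect ((0.5154204368591309, -0.2582095265388489), (0.04553826153278351, 0.051160912960767746), 30.417016983032227) ell ((516.24462890625, -258.5155944824219), (45.819580078125, 51.09914016723633), 24.425540924072266) centroid ray [[ 0.5161 -0.2585  0.088 ]]
top round [410 128  20  19 283] [419.54416961 136.76325088] z med [0.0795 0.0829 0.0862] 1 xy pct [ 0.7208 -0.2323]
   rect ((0.7209147214889526, -0.23242470622062683), (0.04187440127134323, 0.0456106960773468), 60.633750915527344) ell ((720.9013061523438, -232.36590576171875), (41.48491668701172, 45.04772186279297), 60.167476654052734) centroid ray [[ 0.7209 -0.2324  0.083 ]]
top pad [318 220   8   4  16] [321.625 221.75 ] z med [0.0015 0.0053 0.0094] 0 xy pct [0.5346 0.0049]
   rect ((0.5350300669670105, 0.0046050357632339), (0.007271991111338139, 0.016888387501239777), 9.76269817352295) ell ((535.06005859375, 4.775661945343018), (6.902769088745117, 16.273401260375977), 3.0113887786865234) centroid ray [[0.5351 0.0
[... 446 characters left out ...]
375] z med [0.0642 0.0762 0.0857] 0 xy pct [ 0.7437 -0.2302]
   rect ((0.7428275346755981, -0.2290802299976349), (0.024342969059944153, 0.04747543856501579), 13.501326560974121) ell ((727.375732421875, -232.19854736328125), (46.01724624633789, 52.11458206176758), 85.43060302734375) centroid ray [[ 0.7457 -0.2309  0.083 ]]
scene pad [326 190  18  14 144] [334.38888889 196.47916667] z med [0.0009 0.0048 0.0084] 2 xy pct [0.5405 0.0278]
   rect ((0.5410594940185547, 0.027220001444220543), (0.038430117070674896, 0.04725110903382301), 11.220409393310547) ell ((540.7986450195312, 27.597837448120117), (41.466346740722656, 54.086021423339844), 11.06535530090332) centroid ray [[0.5409 0.0275 0.005 ]]
```

View pics/h_top.png

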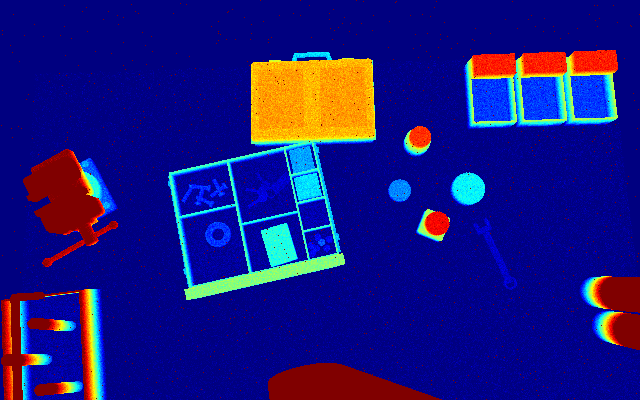

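```bash
python3 - <<'E'
from look import *
f=np.load('pics/top0.npz');p=f['p'].astype(int);d=f['d'];P=cloud('top',d)
h=cv2.medianBlur(P[...,2].astype(np.float32),3)
m=np.zeros(h.shape,np.uint8);m[140:302,165:350]=((h>.02)&(h<.075))[140:302,165:350]
q,lab,st,ce=cv2.connectedComponentsWithStats(m);i=1+st[1:,4].argmax();mm=lab==i
W=P[mm][:,:2].astype(np.float32)
wr=(h>.040)&(h<.050)&mm
W=ray('top',*np.nonzero(wr)[::-1],.045)[:,:2].astype(np.float32)
def yaw(r): return r
print('walls',cv2.minAreaRect(W), 'all', cv2.minAreaRect(P[mm][:,:2].astype(np.float32)))
# pad
g=p.max(2); print(g[203:228,300:330:2])
for t in (60,70,80):
    mk=np.zeros(h.shape,np.uint8);mk[198:232,298:334]=(g<t)[198:232,298:334]
    q,lab,st,ce=cv2.connectedComponentsWithStats(mk);i=1+st[1:,4].argmax()
    cs,_=cv2.findContours((lab==i).astype(np.uint8),0,1);ct=max(cs,key=len)[:,0]
    print(t,st[i],cv2.minAreaRect(ray('top',ct[:,0],ct[:,1],.005)[:,:2].astype(np.float32)*1000))
# jar shoulders
mj=np.zeros(h.shape,np.uint8);mj[200:250,410:460]=(h>.03)[200:250,410:460]
sh=np.zeros(h.shape,bool);sh[200:250,410:460]=((h>.046)&(h<.060))[200:250,410:460]
print('shoulder',sh.sum(),cv2.minAreaRect(ray('top',*np.nonzero(sh)[::-1],.054)[:,:2].astype(np.float32)*1000))
E
```

```text
walls ((0.5641765594482422, 0.13265231251716614), (0.35230228304862976, 0.44642388820648193), 8.708592414855957) all ((0.56157386302948, 0.1385306715965271), (0.35451921820640564, 0.4571000635623932), 7.869205951690674)
[[166 158 156 159 156 175 174 151 150 108  98  91 192 201 120]
 [144 162 164 175 147 154 140 102  94  72  68  72 172 205 130]
 [139 179 165 148 112 101  92  70  63  63  59  63 153 207 140]
 [132 153 128 101  77  71  68  63  62  61  59  64 142 213 153]
 [120 100  86  70  66  63  63  64  62  62  60  61 135 215 162]
 [116  73  68  64  62  63  61  63  62  60  62  61 117 207 169]
 [122  70  65  62  64  63  64  59  62  60  61  61 101 198 178]
 [134  74  62  64  65  62  62  60  61  62  61  63  87 198 187]
 [144  75  65  63  67  60  62  62  62  59  62  60  74 194 197]
 [152  81  65  62  64  62  63  60  62  63  59  61  69 182 202]
 [162  85  65  64  61  62  63  61  61  60  60  59  67 157 202]
 [180  92  67  60  63  63  64  63  62  61  60  60  63 146 205]
 [192 104  66  64  66  62  64  65  63  59  62  59  59 140 211]
 [202 110  66  62  60  62  62  64  61  60  58  62  59 129 213
[... 484 characters left out ...]
  57  70  83 107 141]
 [242 198 114  62  57  56  55  57  62  70  87 116 140 165 176]
 [243 210 119  61  57  59  62  73  97 122 145 171 179 183 181]
 [244 214 121  68  64  78  96 124 151 172 179 185 182 181 190]]
60 [307 212  20  15  93] ((534.01806640625, 14.957330703735352), (24.875221252441406, 52.1566276550293), 34.891197204589844)
70 [303 204  24  24 420] ((551.18603515625, 22.777725219726562), (49.9354133605957, 51.788551330566406), 11.79821491241455)
80 [302 204  26  24 455] ((551.5537109375, 22.466075897216797), (51.98754119873047, 55.26949691772461), 10.983266830444336)
shoulder 197 ((516.3703002929688, -259.60894775390625), (60.58341979980469, 60.696998596191406), 64.52008056640625)
```

Request:
servo_tool:
  deltas:
    - [[93,35,25,0,0],[93,70,50,0,0],[93,105,75,0,0],[93,140,100,0,0],[93,175,125,0,0],[93,210,150,0,0],[93,245,175,0,0],[93,280,200,0,0],[93,315,225,0,0],[93,345,250,0,0],[93,370,265,0,0],[93,389,276,0,0]]

```text
time_s: 1.1
tcp_pos: [0.5188, -0.2563, 0.2404]
tool_rot: [[-0.972, 0.0, 0.234], [-0.234, 0.001, -0.972], [-0.0, -1.0, -0.001]]
ft_force: [-0.5, -0.3, 0.7]
gripper_width: 0.0929
```

```bash
python3 - <<'E'
from look import *
print(telemetry.sense()['joint_positions'].round(3));snap('wrist','w1')
s=telemetry.sense();print(s['tcp_pos'])
E
```

```text
[-5.390e-01  4.030e-01  1.576e+00  1.000e-03  1.163e+00  7.950e-01]
[ 0.52053128 -0.2554489   0.24022513]
```

View pics/w1.png

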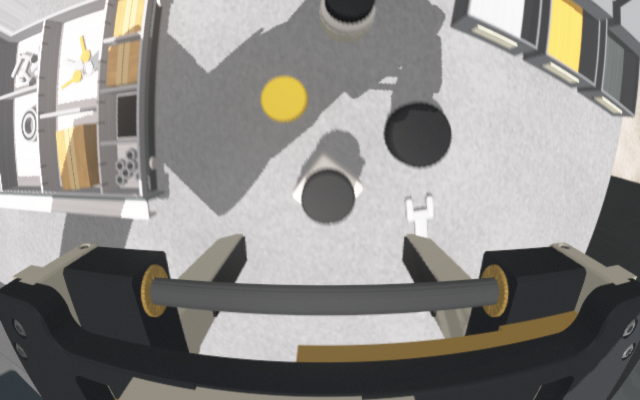

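```bash
cat >> look.py <<'E'
def wray(tag,uv,z):
    f=np.load(f'pics/{tag}.npz');c=viewer.camera_model('wrist');K=c['camera_matrix'];M=c['mount']
    uv=np.asarray(uv,float).reshape(-1,2);a=(uv-K[:2,2])/K[0,0];r=np.hypot(*a.T)+1e-12
    dc=np.c_[a[:,0]*np.sin(r)/r,-a[:,1]*np.sin(r)/r,-np.cos(r)]
    R=f['rot'];o=R@M[:3,3]+f['pos'];d=dc@M[:3,:3].T@R.T
    return o+d*((z-o[2])/d[:,2])[:,None]
def big(m,box):
    a,b,c,e=box;k=np.zeros(m.shape,np.uint8);k[b:e,a:c]=m[b:e,a:c]
    q,lab,st,ce=cv2.connectedComponentsWithStats(k);i=1+st[1:,4].argmax()
    cs,_=cv2.findContours((lab==i).astype(np.uint8),cv2.RETR_EXTERNAL,cv2.CHAIN_APPROX_NONE);return max(cs,key=len)[:,0],st[i]
E
python3 - <<'E'
from look import *
f=np.load('pics/w1.npz');p=f['p'].astype(int);g=p.max(2)
print(f['pos'],telemetry.sense()['tcp_pos'],telemetry.sense()['joint_velocities'].round(3))
for t in(50,60,70):
  ct,st=big(g<t,(290,160,370,232));W=wray('w1',ct,.088)[:,:2].astype(np.float32)*1000
  print(t,st,cv2.minEnclosingCircle(W),cv2.fitEllipse(W))
  ct,st=big(g<t,(112,88,142,142));W=wray('w1',ct,.005)[:,:2].astype(np.float32)*1000
  print('  pad',st,cv2.minAreaRect(W))
im=cv2.imread('pics/w1.png');cv2.imwrite('pics/w1c.png',np.hstack([cv2.resize(im[130:240,280:380],(400,440),interpolation=2),cv2.resize(im[80:190,90:190],(400,440),interpolation=2)]))
E
```

```text
[ 0.51884325 -0.25627731  0.24035701] [ 0.52053128 -0.2554489   0.24022513] [-0.072 -0.025  0.049 -0.011 -0.02  -0.088]Traceback (most recent call last):
  File "<stdin>", line 5, in <module>
  File "look.py", line 23, in big
    q,lab,st,ce=cv2.connectedComponentsWithStats(k);i=1+st[1:,4].argmax()
                                                        ~~~~~~~~~~~~~~~^^
ValueError: attempt to get argmax of an empty sequence
```

```bash
python3 - <<'E'
from look import *
snap('wrist','w2')
f=np.load('pics/w2.npz');p=f['p'].astype(int);g=p.max(2)
print(f['pos'],telemetry.sense()['tcp_pos'])
print(g[170:230:6,290:370:6]); print(g[90:142:4,100:150:3])
im=cv2.imread('pics/w2.png');cv2.imwrite('pics/w1c.png',np.hstack([cv2.resize(im[130:240,280:380],(400,440),interpolation=2),cv2.resize(im[80:190,90:190],(400,440),interpolation=2)]))
E
```

```text
[ 0.52053128 -0.2554489   0.24022513] [ 0.51855298 -0.25687852  0.24003925]
[[208 203 180 128 174 210 207 209 190 142 129 128 133 210]
 [207 211 133 152 139  57  63  65  62 186 147 129 180 209]
 [215 211 143 123  74  93  94  91  91  65 196 155 206 212]
 [211 189 252  78  95  93  92  92  92  90  70 247 215 206]
 [215 240 250  99  96  94  95  95  92  91  88 255 243 209]
 [215 255 191 100  97  96  95  94  93  91  91 219 212 204]
 [212 221 196 100  97  98  96  95  94  93  92 176 208 208]
 [209 210 207 101 100  99  98  96  94  93  90 215 209 209]
 [215 209 215 120 101  99  98  95  94  93 156 207 215 208]
 [215 214 211 212 162 100  99  98  94 180 206 210 215 212]]
[[144 140 138 140 142 145 158 167 172 172 170 169 158 167 114 106  88]
 [161 175 167 154 135 129 122 119 117 117 119 133 138 161 112 100  87]
 [141 138 136 138 134 133 186 159 126 107  81  77  78 165 111 100  84]
 [138 138 136 138 134 131 115  71  71  67  68  64  71 155 111  98  86]
 [136 133 135 138 134 131 111  70  70  69  68  64  78 157 112  95  84]
 [139 137 134 135 134 131 106  70  69  67  65  63  78 156 110  96  84]
 [136 136 133 136 131 129  92  69  67  66  65  62  76 152 109  92  82]
 [136 135 133 136 131 128 106  67  65  65  64  61  80 157 109  93  84]
 [135 135 132 134 131 129 108  66  64  64  64  62  73 151 109  91  80]
 [116 119 131 134 129 128 103  64  63  62  61  60  78 158 109  93  83]
 [135 133 132 134 129 127 113  63  64  62  59  61  69 152 106  92  80]
 [135 133 131 132 130 126 105  65  62  62  60  60  72 160 107  93  83]
 [136 132 131 132 128 125 126  63  61  65  68  65  79 156 109  93  85]]
```

View pics/w1c.png

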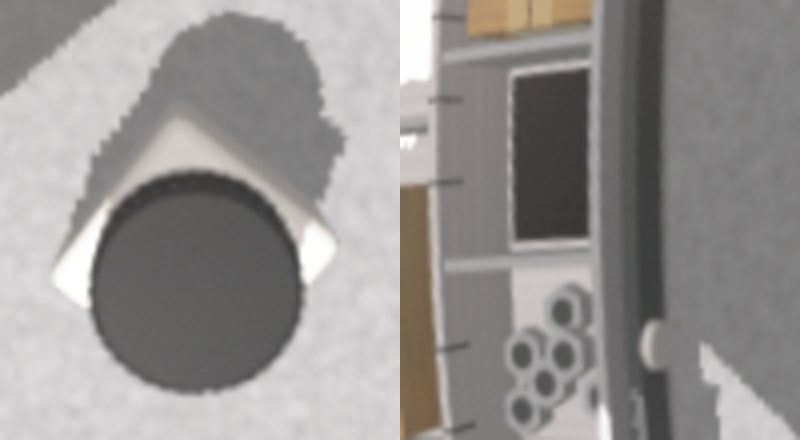

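The crop shows square shoulders under the black cap, with corners near (325,156), (293,199) and (364,190). The cap face is centred near (329,200). The pad lies in the second snug compartment from the front.

```bash
python3 - <<'E'
from look import *
f=np.load('pics/w2.npz');p=f['p'].astype(int);g=p.max(2)
K=wray('w2',[(325,156),(293,199.5),(364.3,190)],.054)*1000;print(K[:,:2])
print('mid LR',(K[1]+K[2])/2,'sides',np.linalg.norm(K[1]-K[0]),np.linalg.norm(K[2]-K[0]),'yaw',np.degrees(np.arctan2(*(K[1]-K[0])[[1,0]])),np.degrees(np.arctan2(*(K[2]-K[0])[[1,0]])))
m=(g>84)&(g<112)
ct,st=big(m,(300,178,362,235));W=wray('w2',ct,.088)[:,:2].astype(np.float32)*1000
print(st,cv2.minEnclosingCircle(W),cv2.fitEllipse(W))
# pad corners (crop coords -> px): in crop, x0=90+ (x-400)/4
pc=[(90+112/4,80+72/4),(90+114/4,80+244/4),(90+187/4,80+238/4),(90+187/4,80+70/4)]
print(wray('w2',pc,.005)[:,:2]*1000)
E
```

```text
[[ 557.35183614 -247.50427537]
 [ 502.62565969 -224.47825277]
 [ 531.41413056 -298.08833628]]
mid LR [ 517.01989513 -261.28329452   54.        ] sides 59.37299137537389 56.84638765164081 yaw 157.1810901561422 -117.14713599792731
[ 303  179   52   49 1965] ((516.285400390625, -261.0354919433594), 26.22372055053711) ((515.6368408203125, -260.93756103515625), (48.669517517089844, 50.39952850341797), 6.975812911987305)
[[575.81122616  57.75131357]
 [515.08971661  45.0802416 ]
 [522.42336789  11.92409338]
 [580.03079135  23.34490906]]
```

Request:
servo_tool:
  deltas:
    - [[93,0,-1,-30,0],[93,0,-1,-65,0],[93,0,-1,-100,0],[93,0,-1,-130,0],[93,0,-1,-148,0],[93,0,-1,-157,0],[93,0,-1,-157,0],[93,0,-1,-157,0],[70,0,-1,-157,0],[50,0,-1,-157,0],[45,0,-1,-157,0],[45,0,-1,-157,0]]
  force: 35

```text
time_s: 2.2
tcp_pos: [0.5167, -0.2602, 0.0844]
tool_rot: [[-0.973, 0.001, 0.232], [-0.232, -0.001, -0.973], [-0.001, -1.0, 0.001]]
ft_force: [-0.2, -0.2, -0.7]
gripper_width: 0.0706
```

Request:
servo_tool:
  deltas:
    - [[40,0,0,0,0],[40,0,0,0,0],[40,0,0,0,0],[40,0,0,0,0],[40,0,0,0,0],[40,0,0,0,0]]
  force: 35

```text
time_s: 2.7
tcp_pos: [0.5165, -0.2601, 0.0838]
tool_rot: [[-0.973, 0.0, 0.232], [-0.232, -0.0, -0.973], [-0.0, -1.0, 0.0]]
ft_force: [-0.4, 0.1, 2.9]
gripper_width: 0.0542
```

Request:
servo_tool:
  deltas:
    - [[40,0,0,20,0],[40,0,0,50,0],[40,0,0,80,0],[40,4,30,80,6],[40,8,65,80,12],[40,13,100,80,18],[40,17,135,80,24],[40,21,170,80,30],[40,25,205,80,36],[40,30,240,80,37],[40,33,268,80,37],[40,35,282,80,37]]

```text
time_s: 3.7
tcp_pos: [0.551, 0.0251, 0.1632]
tool_rot: [[-0.636, -0.001, 0.772], [-0.772, 0.001, -0.636], [0.0, -1.0, -0.001]]
ft_force: [0.8, -0.6, -1.7]
gripper_width: 0.054
```

Request:
servo_tool:
  deltas:
    - [[40,0,0,0,0],[40,0,0,0,0],[40,0,0,0,0]]

```text
time_s: 3.95
tcp_pos: [0.5512, 0.0213, 0.1633]
tool_rot: [[-0.638, -0.001, 0.77], [-0.77, -0.0, -0.638], [0.001, -1.0, -0.0]]
ft_force: [0.2, 0.1, -3.1]
gripper_width: 0.0539
```

```bash
python3 - <<'E'
from look import *
snap('wrist','w3');snap('scene','s3');snap('top','t3')
f=np.load('pics/w3.npz');print(f['pos'],f['rot'].round(3)); s=telemetry.sense();print(s['tcp_pos'],s['joint_positions'].round(2))
im=cv2.imread('pics/t3.png');cv2.imwrite('pics/t3c.png',cv2.resize(im[140:290,240:380],None,fx=4,fy=4,interpolation=2))
E
```

```text
[0.55116867 0.02128616 0.16333639] [[-0.638 -0.001  0.77 ]
 [-0.77  -0.    -0.638]
 [ 0.001 -1.    -0.   ]]
[0.5513336  0.02099448 0.16355526] [-0.05  0.45  1.72 -0.    0.98  0.65]
```

View pics/w3.png

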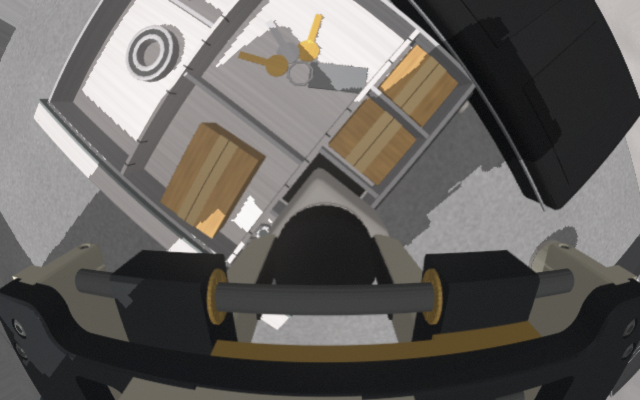

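View pics/t3c.png

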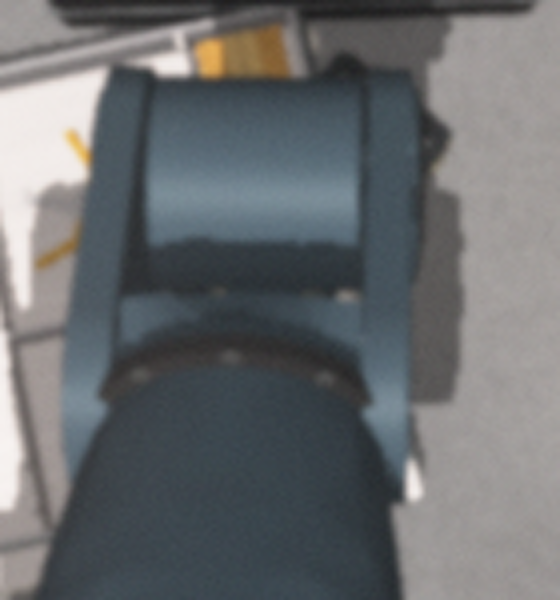

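```bash
python3 - <<'E'
import cv2
im=cv2.imread('pics/w3.png');cv2.imwrite('pics/w3c.png',cv2.resize(im[100:260,230:410],None,fx=4.2,fy=3.6,interpolation=2)[:, :])
E
```

```text
(no output)
```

View pics/w3c.png

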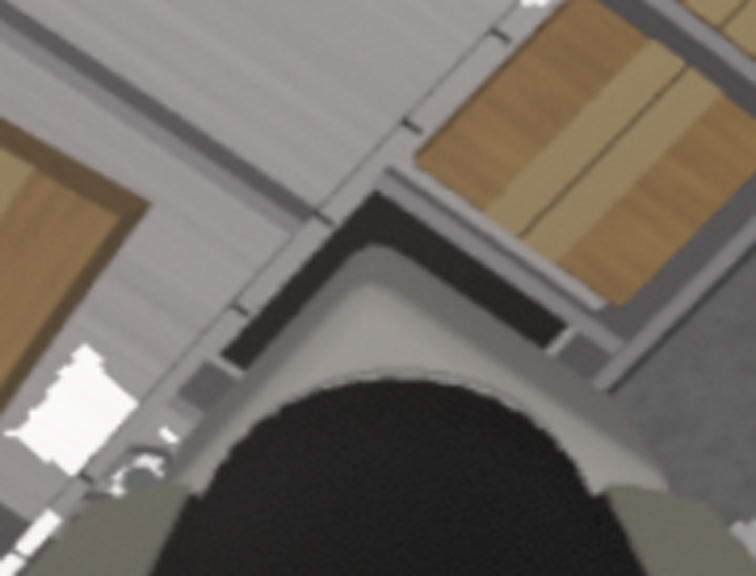

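```bash
python3 - <<'E'
from look import *
c=lambda L:[(230+x/4.2,100+y/3.6) for x,y in L]
def rep(n,L,z):
    A=wray('w3',c(L),z)[:,:2]*1000;print(n,A.round(1).tolist())
    for i in(0,2):
        v=A[i]-A[1];print('   len',np.linalg.norm(v).round(1),'yaw%90',(np.degrees(np.arctan2(v[1],v[0]))%90).round(1))
    return A
A=rep('pad',[(225,360),(375,195),(555,345)],.005)
print(' pad ctr',(A[0]+A[2])/2)
rep('bottom edge',[(260,350),(375,245),(540,335)],.0797)
rep('shoulder',[(235,410),(370,285),(560,410)],.1337)
E
```

```text
pad [[516.8, 44.2], [574.2, 56.6], [580.7, -3.0]]
   len 58.7 yaw%90 12.2
   len 60.0 yaw%90 6.2
 pad ctr [548.76355619  20.59301299]
bottom edge [[542.7, 49.4], [573.0, 53.2], [583.7, 19.7]]
   len 30.5 yaw%90 7.2
   len 35.2 yaw%90 17.8
shoulder [[546.0, 50.2], [573.8, 54.0], [581.1, 21.2]]
   len 28.0 yaw%90 7.7
   len 33.5 yaw%90 12.5
```

```bash
python3 - <<'E'
from look import *
im=cv2.imread('pics/w3.png',0)
L=cv2.createLineSegmentDetector().detect(im)[0][:,0]
for s in L:
    l=np.hypot(s[2]-s[0],s[3]-s[1]);mx,my=(s[0]+s[2])/2,(s[1]+s[3])/2
    if l>18 and 240<mx<400 and 110<my<240:
        o=[]
        for z in(.005,.045,.0797,.1337):
            A=wray('w3',[s[:2],s[2:]],z)[:,:2]*1000;v=A[1]-A[0];o.append((round(np.degrees(np.arctan2(v[1],v[0]))%90,1)))
        print(s.round(0).tolist(),round(l),'yaw@5,45,80,134',o)
E
```

```text
[354.0, 211.0, 371.0, 236.0] 30 yaw@5,45,80,134 [np.float64(84.8), np.float64(84.8), np.float64(84.8), np.float64(84.8)]
[277.0, 236.0, 296.0, 211.0] 32 yaw@5,45,80,134 [np.float64(12.8), np.float64(12.8), np.float64(12.8), np.float64(12.8)]
[282.0, 197.0, 323.0, 146.0] 65 yaw@5,45,80,134 [np.float64(11.6), np.float64(11.6), np.float64(11.6), np.float64(11.6)]
[313.0, 203.0, 348.0, 208.0] 35 yaw@5,45,80,134 [np.float64(42.3), np.float64(42.3), np.float64(42.3), np.float64(42.3)]
[320.0, 153.0, 365.0, 189.0] 58 yaw@5,45,80,134 [np.float64(11.2), np.float64(11.2), np.float64(11.2), np.float64(11.2)]
[266.0, 156.0, 241.0, 195.0] 46 yaw@5,45,80,134 [np.float64(15.6), np.float64(15.6), np.float64(15.6), np.float64(15.6)]
[216.0, 123.0, 266.0, 156.0] 60 yaw@5,45,80,134 [np.float64(16.0), np.float64(16.0), np.float64(16.0), np.float64(16.0)]
[328.0, 142.0, 351.0, 114.0] 36 yaw@5,45,80,134 [np.float64(11.2), np.float64(11.2), np.float64(11.2), np.float64(11.2)]
[358.0, 196.0, 319.0, 166.0] 49 yaw@5,45,80,134 [np.float64(12.6), np.float64(12.6), np.float64(12.6), np.float64(12.6)]
[202.0, 77.
[... 2066 characters left out ...]
.0] 58 yaw@5,45,80,134 [np.float64(11.4), np.float64(11.4), np.float64(11.4), np.float64(11.4)]
[328.0, 127.0, 343.0, 110.0] 22 yaw@5,45,80,134 [np.float64(11.5), np.float64(11.5), np.float64(11.5), np.float64(11.5)]
[264.0, 208.0, 276.0, 193.0] 20 yaw@5,45,80,134 [np.float64(11.2), np.float64(11.2), np.float64(11.2), np.float64(11.2)]
[323.0, 138.0, 309.0, 154.0] 21 yaw@5,45,80,134 [np.float64(11.0), np.float64(11.0), np.float64(11.0), np.float64(11.0)]
[344.0, 112.0, 329.0, 130.0] 24 yaw@5,45,80,134 [np.float64(11.5), np.float64(11.5), np.float64(11.5), np.float64(11.5)]
[356.0, 113.0, 333.0, 140.0] 35 yaw@5,45,80,134 [np.float64(11.1), np.float64(11.1), np.float64(11.1), np.float64(11.1)]
```

```bash
python3 - <<'E'
from look import *
t=np.radians(11.4);e1=np.array([np.cos(t),np.sin(t)]);e2=np.array([-e1[1],e1[0]])
def q(n,s,z):
    A=wray('w3',[s[:2],s[2:]],z)[:,:2]*1000;print(n,'e1',(A@e1).round(1),'e2',(A@e2).round(1))
q('sh rear',[391,234,320,179],.1337);q('sh left',[315,178,272,232],.1337)
q('bot rear',[358,196,319,166],.0797);q('bot left',[316,167,289,201],.0797)
q('pad rear',[320,153,365,189],.005);q('pad/wall left',[282,197,323,146],.005);q('wall left?',[282,197,323,146],.045)
for s in([378,194,322,149],[322,145,370,185],[373,182,345,160]): q('wall rear top?',s,.045);q('   floor',s,.003)
q('left top',[277,191,297,166],.045)
f=np.load('pics/w3.npz')
tc=f['pos'][:2]*1000;print('tcp',tc@e1,tc@e2); pc=np.array([551.5,22.5]);print('pad est',pc@e1,pc@e2)
E
```

```text
sh rear e1 [574.9 573.9] e2 [-115.7  -61.3]
sh left e1 [572.6 530.8] e2 [-58.7 -58.9]
bot rear e1 [574.1 573.2] e2 [-97.2 -59.9]
bot left e1 [571.3 538.1] e2 [-58.7 -58.9]
pad rear e1 [575.4 575.8] e2 [ -57.9 -115.4]
pad/wall left e1 [516.9 582.6] e2 [-55.7 -55.8]
wall left? e1 [527.7 584.8] e2 [-54.1 -54.3]
wall rear top? e1 [582.8 582.2] e2 [-117.8  -55.2]
   floor e1 [580.2 579.5] e2 [-129.7  -57. ]
wall rear top? e1 [584.9 584.4] e2 [ -53.1 -107.1]
   floor e1 [582.6 582. ] e2 [ -54.5 -117.2]
wall rear top? e1 [588.1 587.3] e2 [-107.4  -76.3]
   floor e1 [586.3 585.4] e2 [-117.5  -81.5]
left top e1 [529.3 557.5] e2 [-47.4 -47.7]
tcp 544.5021203394432 -88.07632804509583
pad est 545.06684296241 -86.95192179009933
```

Request:
servo_tool:
  deltas:
    - [[40,1,2,0,-0.5],[40,1,2,-10,-0.5],[40,1,2,-22,-0.5],[40,1,2,-32,-0.5],[40,1,2,-38,-0.5],[40,1,2,-42,-0.5],[40,1,2,-46,-0.5],[40,1,2,-46,-0.5],[40,1,2,-46,-0.5]]

```text
time_s: 4.85
tcp_pos: [0.5526, 0.024, 0.1177]
tool_rot: [[-0.644, 0.0, 0.765], [-0.765, -0.0, -0.644], [-0.0, -1.0, 0.0]]
ft_force: [-1.2, 0.3, -3.4]
gripper_width: 0.054
```

Request:
servo_tool:
  deltas:
    - [[40,0,0,-6,0],[40,0,0,-12,0],[40,0,0,-18,0],[40,0,0,-22,0],[40,0,0,-25,0],[40,0,0,-27,0],[40,0,0,-28,0],[40,0,0,-28,0]]

```text
time_s: 5.52
tcp_pos: [0.5524, 0.024, 0.0895]
tool_rot: [[-0.644, -0.0, 0.765], [-0.765, 0.0, -0.644], [0.0, -1.0, -0.0]]
ft_force: [-0.4, 0.3, -1.3]
gripper_width: 0.0548
```

Request:
servo_tool:
  deltas:
    - [[40,0,0,-0.5,0],[40,0,0,-1,0],[40,0,0,-1,0],[40,0,0,-1,0]]

```text
time_s: 5.85
tcp_pos: [0.5526, 0.024, 0.0889]
tool_rot: [[-0.644, 0.0, 0.765], [-0.765, -0.0, -0.644], [-0.0, -1.0, 0.0]]
ft_force: [-0.0, -0.1, 0.3]
gripper_width: 0.0538
```

```bash
python3 - <<'E'
from look import *
s=telemetry.sense();print(s['ft_force'],s['tcp_pos'],s['joint_positions'].round(2))
snap('wrist','w4')
im=cv2.imread('pics/w4.png');cv2.imwrite('pics/w4c.png',cv2.resize(im[100:260,230:410],None,fx=4.2,fy=3.6,interpolation=2))
E
```

```text
[-0.01176609 -0.07071664  0.25711651] [0.5525871 0.0239662 0.0888748] [-0.04  0.56  1.76 -0.    0.82  0.66]
```

View pics/w4c.png

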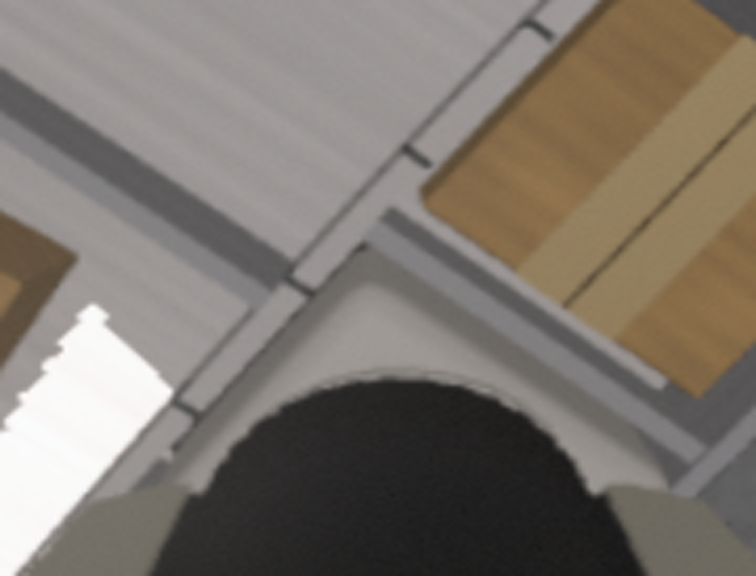

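Request:
servo_tool:
  deltas:
    - [[40,0,0,0.1,3],[40,0,0,0.2,8],[40,0,0,0.3,14],[40,0,0,0.5,20],[40,0,0,0.6,26],[40,0,0,0.8,32],[40,0,0,1.0,38],[40,0,0,1.1,44],[40,0,0,1.3,50],[40,0,0,1.4,56],[40,0,0,1.6,62],[40,0,0,1.8,68]]
  force: 40

```text
time_s: 6.9
tcp_pos: [0.5524, 0.024, 0.0905]
tool_rot: [[0.472, 0.0, 0.881], [-0.881, 0.0, 0.472], [-0.0, -1.0, 0.0]]
ft_force: [-0.9, -1.1, -1.9]
gripper_width: 0.0536
```

```bash
python3 - <<'E'
from look import *
s=telemetry.sense();print(s['ft_force'],s['ft_torque'],s['tcp_pos'],s['joint_positions'].round(2))
snap('wrist','w5')
im=cv2.imread('pics/w5.png');cv2.imwrite('pics/w5c.png',cv2.resize(im[100:260,200:440],None,fx=3.3,fy=3.3,interpolation=2))
E
```

```text
[-0.90285888 -1.05177425 -1.89592333] [ 0.02378965 -0.06544009  0.02386523] [0.55241537 0.02400138 0.090473  ] [-0.04  0.56  1.76  0.    0.83 -0.53]
```

View pics/w5c.png

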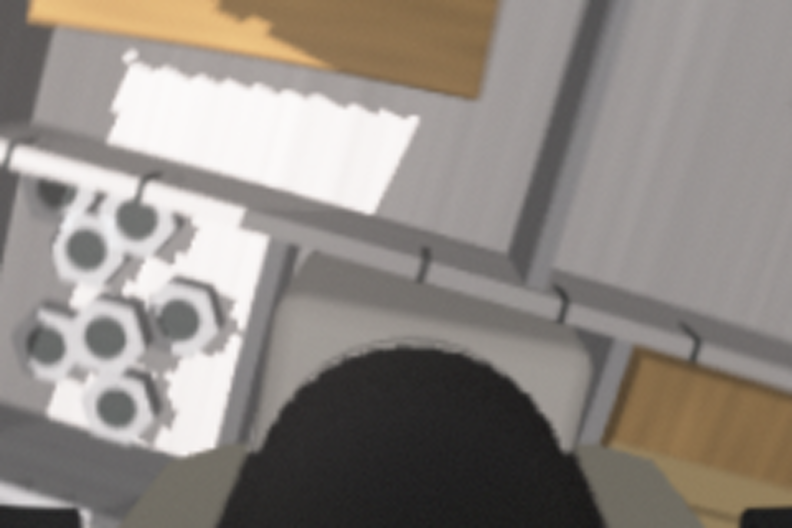

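Request:
servo_tool:
  deltas:
    - [[40,0,0,0.1,6],[40,0,0,0.3,12],[40,0,0,0.5,18],[40,0,0,0.6,24],[40,0,0,0.8,30],[40,0,0,0.9,36],[40,0,0,1.1,42],[40,0,0,1.3,48],[40,0,0,1.4,54],[40,0,0,1.6,60],[40,0,0,1.7,64],[40,0,0,1.7,64]]

```text
time_s: 7.95
tcp_pos: [0.5526, 0.024, 0.0923]
tool_rot: [[0.999, 0.001, -0.034], [0.034, -0.0, 0.999], [0.001, -1.0, -0.0]]
ft_force: [0.4, 0.0, -0.2]
gripper_width: 0.0538
```

```bash
python3 - <<'E'
from look import *
s=telemetry.sense();print(s['ft_force'],s['ft_torque'],s['tcp_pos'],s['joint_positions'].round(2))
snap('wrist','w6')
im=cv2.imread('pics/w6.png');cv2.imwrite('pics/w6c.png',cv2.resize(im[100:260,200:440],None,fx=3.3,fy=3.3,interpolation=2))
E
```

```text
[ 0.37916173  0.01447749 -0.18194926] [ 0.04713897 -0.13791693  0.02469358] [0.55264993 0.02398411 0.09234467] [-0.04  0.55  1.76 -0.    0.83 -1.65]
```

View pics/w6c.png

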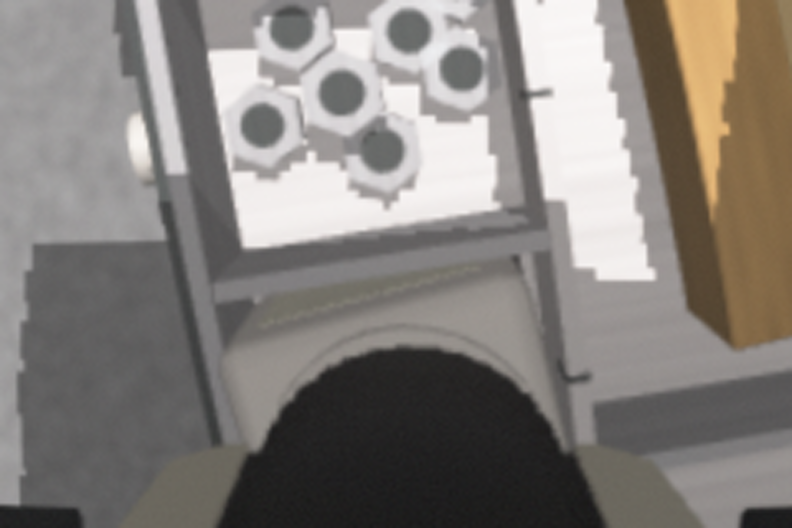

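Request:
servo_tool:
  deltas:
    - [[40,0,0,2,0],[40,0,0,4,0],[40,0,0,6,0],[40,0,0,8,0],[40,0,0,8,0],[40,0,0,8,0]]

```text
time_s: 8.5
tcp_pos: [0.5525, 0.024, 0.1003]
tool_rot: [[0.999, 0.0, -0.033], [0.033, -0.0, 0.999], [0.0, -1.0, -0.0]]
ft_force: [-0.9, -0.4, -0.4]
gripper_width: 0.0538
```

```bash
python3 - <<'E'
from look import *
s=telemetry.sense();print(s['ft_force'],s['ft_torque'],s['tcp_pos'],s['joint_positions'].round(2))
snap('wrist','w7')
im=cv2.imread('pics/w7.png');cv2.imwrite('pics/w7c.png',cv2.resize(im[100:260,200:440],None,fx=3.3,fy=3.3,interpolation=2))
E
```

```text
[-0.88754975 -0.44273593 -0.35606841] [ 0.11925779 -0.15582536 -0.03093159] [0.55252469 0.02397225 0.1003169 ] [-0.04  0.54  1.76 -0.    0.85 -1.64]
```

View pics/w7c.png

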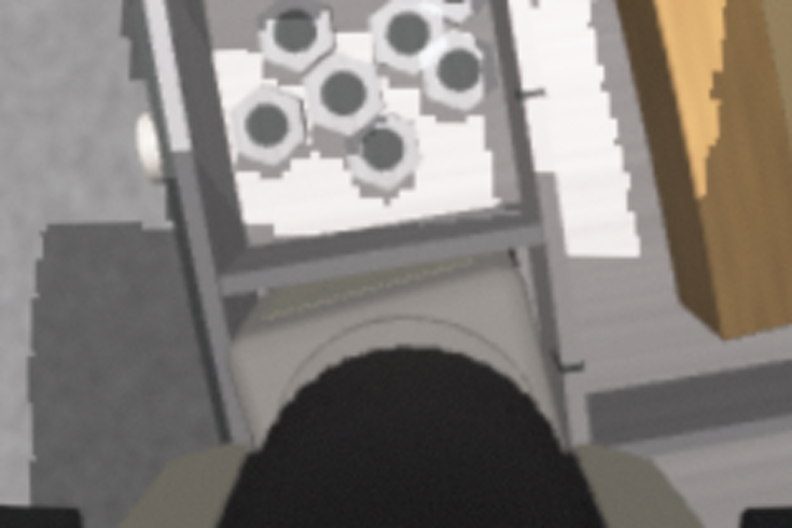

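Request:
servo_tool:
  deltas:
    - [[40,0,0,4,0],[40,0,0,9,0],[40,0,0,15,0],[40,0,0,22,0],[40,0,0,28,0],[40,0,0,30,0],[40,0,0,30,0],[40,0,0,30,0],[40,0,0,30,0],[40,0,0,30,0],[40,0,0,30,0],[40,0,0,30,0]]

```text
time_s: 9.55
tcp_pos: [0.5524, 0.024, 0.1299]
tool_rot: [[0.999, -0.0, -0.033], [0.033, 0.0, 0.999], [-0.0, -1.0, 0.0]]
ft_force: [0.7, -0.0, -0.3]
gripper_width: 0.0542
```

```bash
python3 - <<'E'
from look import *
s=telemetry.sense();print(s['ft_force'],s['tcp_pos'],s['gripper_width'],s['joint_velocities'].round(3))
snap('wrist','w8');snap('scene','s8')
im=cv2.imread('pics/w8.png');j=cv2.imread('pics/s8.png')
cv2.imwrite('pics/c8.png',np.hstack([cv2.resize(im[100:260,220:420],(400,320),interpolation=2),cv2.resize(j[120:280,280:480],(400,320),interpolation=2)]))
# jar shoulder lines
g=cv2.imread('pics/w8.png',0)
for q in cv2.createLineSegmentDetector().detect(g)[0][:,0]:
    l=np.hypot(q[2]-q[0],q[3]-q[1])
    if l>20 and 260<(q[0]+q[2])/2<390 and 165<(q[1]+q[3])/2<240: 
        A=wray('w8',[q[:2],q[2:]],.059)[:,:2]*1000;v=A[1]-A[0];print(q.round(0),A.round(1).tolist(),(np.degrees(np.arctan2(v[1],v[0]))%90).round(1))
E
```

```text
[ 0.68977099 -0.01050881 -0.28076784] [0.55236285 0.02397944 0.12990721] 0.05421185752828888 [-0.001 -0.002 -0.002  0.001  0.001 -0.001]
[291. 216. 313. 204.] [[547.8, -0.1], [538.0, 15.3]] 32.3
[333. 199. 361. 220.] [[534.2, 29.8], [549.4, 50.9]] 54.3
[270. 244. 291. 216.] [[570.7, -16.0], [547.8, -0.4]] 55.6
[275. 235. 255. 134.] [[562.7, -12.6], [489.3, -26.9]] 11.0
[313. 203. 339. 206.] [[537.6, 15.3], [539.3, 34.5]] 84.9
[359. 162. 364. 201.] [[506.8, 46.9], [534.7, 52.3]] 10.9
[257. 128. 278. 231.] [[484.8, -24.9], [559.5, -10.1]] 11.2
[365. 204. 368. 225.] [[537.2, 52.7], [552.6, 56.1]] 12.1
[303. 176. 351. 169.] [[518.5, 7.9], [511.9, 41.2]] 11.2
[376. 233. 397. 239.] [[559.2, 62.9], [563.2, 79.4]] 76.5
[363. 218. 357. 193.] [[547.7, 52.4], [529.4, 46.9]] 16.7
[357. 162. 273. 176.] [[507.2, 45.4], [518.9, -13.5]] 11.2
[277. 197. 284. 220.] [[533.8, -10.4], [551.4, -5.6]] 15.3
[348. 174. 288. 190.] [[515.6, 39.5], [528.7, -2.9]] 17.2
```

View pics/c8.png

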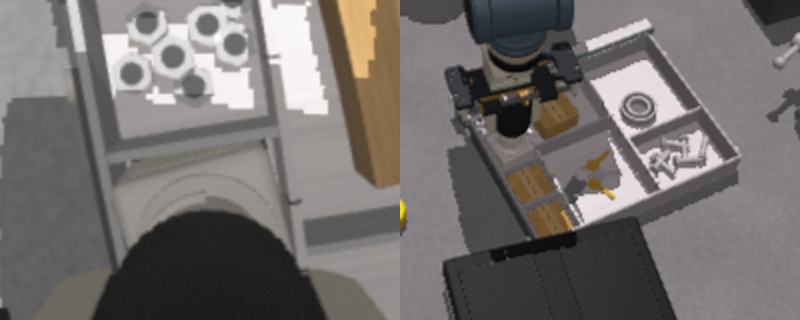

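```bash
python3 - <<'E'
from cell import workorder,telemetry
print(workorder.job_done()); s=telemetry.sense();print(s['time_s'],s['tcp_pos'],s['gripper_width'])
E
```

```text
the job is handed in; nothing more can be done
None
the job is handed in; nothing more can be done
```

I gripped the square jar by its cap and set it down on the pad in the second compartment from the front. I turned the cap 132° anticlockwise in one grasp, lifted it off, and handed in at about 9.7 s; the hand-in gave no verdict.

**Last checks:**
- **Cap:** it is held still, with the fingers at 54.2 mm on the 54 mm cap. By the tool height its rim is about 20 mm above the mouth, and the tool is vertical.
- **Jar:** the wrist view shows it standing in its compartment, with the mouth open below the cap. Its centre measures (0.5516, 0.0241), which is about 1.6 mm from the pad estimate of (0.5515, 0.0225) and about 1 mm from the cap axis. The jar is about 5° off square, within the 6° the walls allow.
- **Lift:** the wrist force stayed near zero, so the jar did not come up with the cap. No carton, nut or other part looks moved in the last pictures.

**Less certain:**
- Some hand-picked edge points disagreed by 2–5° and 2–3 mm. I used line fits instead, which agreed to about 1°.
- I judged the cap's turn from the tool's rotation and did not measure it on the cap itself.

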